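# Shingle the acrylic sample plates along the tray

### The arm

A 6-joint arm with a two-finger parallel gripper is mounted at the origin on a cart in front of the work surface, level with it; the furniture and walls round the work are solid. World frame = base frame: x ahead of the robot, y to its left, z up, the work surface at z = 0. Lengths are in m, angles in degrees, forces in N, time in s.
With the tool pointing down it reaches from about 0.4 to 0.825 m from the base axis. Payload 7 kg.
Tool frame: the origin (TCP) lies midway between the tips of the shut fingers; the grasp point (between the pads) lies r.grip_depth behind it (r.grip_depth is the distance from the TCP to the grasp point, in m); z points along the fingers, y is the line along which they close (so a half turn about z gives the same grasp; the last joint's range is limited). The gripper opens to 88 mm and grips with 3 to 60 N. Pads are 19 mm wide; open, the fingers measure 130 mm over their backs; the gripper's body (78 mm by 193 mm) begins 47 mm behind the grasp point.
Start: joints at [83.543, 20.546, 0.682, 0, -70.136, -16.507], TCP at [0.263, 0.621, 0.227] pointing down, gripper open.
Joint ranges: [-176.03, 176.03], [-82.01, 121.73], [-58.28, 71.71], [-173.87, 95.51], [-174.79, -0.11], [-173.66, 173.66]. Speed limits (degrees/s): [136.94, 136.94, 172.46, 180, 180, 180].

### API

Orientations are given as [roll, pitch, yaw] about the fixed x, y, z axes, in that order (R = Rz(yaw) Ry(pitch) Rx(roll)).
In Python, from plant import r, viewer, close_job gives the robot as it stands (r), with the cameras (viewer) and the job as plain functions.
- The arm moves only by the tool drive_effector, called after "Call:" as name([rows], argument=value, ...), one row to a line, values as JSON. Schema: {"type":"object","properties":{"offsets":{"type":"array","items":{"type":"object","properties":{"d":{"type":"array","items":{"type":"number"},"minItems":3,"maxItems":3},"r":{"type":"array","items":{"type":"number"},"minItems":3,"maxItems":3}},"additionalProperties":false},"minItems":1,"maxItems":12},"jaw":{"type":"number"},"clamp_n":{"type":"number"},"only":{"type":"string"},"quiet":{"type":"boolean"},"lines":{"type":"string"}},"required":["offsets"],"additionalProperties":false}. offsets is a list of rows, 1 to 12 of them, each an object with the fields d (a list: dx, dy, dz in shares of 0.75 m (1.0 is 0.75 m)), r (a list: a rotation vector rx, ry, rz in shares of pi rad (1.0 is pi rad)); a field left out counts as zero; each row is the pose to reach, as a shift and turn from the pose commanded when the call began, along the tool's axes at that moment; what a row does not reach only later rows make up. A row lasts 1/12 s, in which the tool goes at most 0.0417 m and 7.16 degrees, less where a joint would pass 70% of its speed; a pose out of reach is approached as far as the arm can. jaw is the finger opening in m, set as the call begins (left out keeps the last). The fingers move at their own pace and stop on an object; clamp_n is the grip in N (left out, the last holds). Time passes only in rows, so rows that do not move let the fingers close. The tool returns the time, the measured TCP pose, the force, the opening and the grip force at its end. only (a regular expression) keeps the lines of the reply that match it, lines (a string "A,B") keeps lines A to B, and quiet returns only ok. Input that does not fit is refused with a message, and nothing moves.
- r.get_state(): the state, without advancing time (a new reading comes with each control period).
- viewer.capture(name): name is "side" or "top" or "wrist"; returns a dict with "frame" (420x560x3 uint8, red, green, blue), "z_map" (420x560 float32, m along the optical axis (not along the pixel's ray), 0 where there is no reading), "fx", "fy", "cx", "cy" (pixels), "cam_to_world" (4x4, takes a point from camera to world coordinates). Camera axes: x right, y down, z forward; pixel columns grow to the right and rows downward; lengths in m; the calibration is good to about 2 mm. A picture is of the moment at which its call begins.
- close_job(): hands the job in; it is judged then, once.
The state is a dict: "time_s": time; "joints": joint angles; "qd": joint speeds; "joint_torque": joint torques, N m; "tcp_pos": TCP position; "eef_rot": TCP orientation; "contact_force": force on the tool from outside, world axes, zero at the start; "moment": the same for the moment, N m; "gripper_width": finger opening in m; "gripper_force": force on a finger pad.
Only numpy, scipy, OpenCV 4.12 (cv2) and the standard library are available. Lean on these libraries where they do the work, as an engineer would, in place of code of your own. Each camera call takes 0.05 s, during which the arm holds its last target. There are 200 camera calls.

### The job

Continue the row of pink sample plates that the fixed wide plate begins in the steel tray, like roof tiles, straight along the middle of the tray: lay the middle-width plate so that it covers about a third of the length of the fixed one, then the narrow plate so that it covers about a third of the middle one. Leave the round plate where it is.

Things in the scene. Friction and masses are not known exactly. Their poses are not given: they have to be found in the camera images.
- tray: Fixed dark steel tray, 108 (x) by 208 (y); +y to the robot's left. Floor 3 mm above the bench, 100 by 200 inside; lips 6 mm, end stop at +y 14 mm above the bench. Against the stop a pink plate 52 wide, 66 long, 8 thick is fixed flat: centre x 0, y +66, free edge y +33, top 11 mm above the bench. The row goes on towards -y. Origin: centre of the tray's underside, on the bench; z up.
- middle_plate: Flat pink acrylic sample plate, 38 mm wide (its x) by 66 mm long (its y), 8 mm thick, 26 g or so, with a fine engraved line near both short edges. It lies loose and flat on the bench, its long side pointing roughly away from the robot. Both sides and both ends are alike. Origin: centre of its underside; z up.
- narrow_plate: Flat pink acrylic sample plate, 24 mm wide (its x) by 66 mm long (its y), 8 mm thick, 18 g or so, with a fine engraved line near both short edges. It lies loose and flat on the bench, its long side pointing roughly away from the robot. Both sides and both ends are alike. Origin: centre of its underside; z up.
- round_plate: Round pink acrylic sample plate, 48 mm across, 8 mm thick, loose on the bench near the others; not part of the row. Origin: centre of its underside.

How it is judged (in metres and radians):
At the end, for the whole second after the job is handed in: In the tray, middle plate on the fixed one and narrow plate on the middle one, centres 32 to 56 mm apart along the row; both within 15 mm of the tray's middle line and 12 degrees of straight, undersides' centres 2 to 18 mm above the tray floor, tilted under 20 degrees, at rest (y of middle_plate in the frame of tray between 0.01 and 0.034 m and horizontal distance between middle_plate and narrow_plate between 0.032 and 0.057 m and y of narrow_plate in the frame of tray below 0 m and x of middle_plate in the frame of tray between -0.015 and 0.015 m and z of middle_plate in the frame of tray between 0.005 and 0.021 m and angle between the y axis of each of middle_plate, narrow_plate and the y axis of tray, either way round below 0.21 rad and angle between each of middle_plate, narrow_plate's own z axis and vertical below 0.35 rad and linear speed of each of middle_plate, narrow_plate below 0.02 m/s and x of narrow_plate in the frame of tray between -0.015 and 0.015 m and z of narrow_plate in the frame of tray between 0.005 and 0.021 m); the robot touches nothing.
It fails at once if the round plate is moved by more than 20 mm (distance of round_plate from where it was at the start of the episode above 0.02 m).
It also fails if it takes over 48 s, if anything falls off the work surface, if the arm or the gripper's body presses on something with over 40 N, if the wrist force passes 120 N, or if a joint passes its speed limit or range.

## Working session

There is one attempt and no reset: what is moved stays moved. The work goes in short steps, Python scripts to look and compute and a tool call to move; the robot and the scene stay as the last step left them, time stands still between calls to the robot, and variables do not carry over. Pictures are saved under pics/ and viewed, at most 10 in all, crops included, and the job is handed in when it is done.

```bash
ls; mkdir -p pics
```

Run:
```python
from plant import r, viewer, close_job
import cv2,numpy as np
s=r.get_state();print(s['time_s'],s['tcp_pos'],s['eef_rot'],s['gripper_width'],r.grip_depth)
ims=[]
for n in("top","side"):
    c=viewer.capture(n);np.savez('pics/'+n+'0.npz',**c);ims.append(c['frame'])
    print(n,np.round(c['cam_to_world'],3).tolist(),c['fx'],c['cx'],c['cy'])
for n,i in zip("ts",ims): cv2.imwrite(f'pics/{n}0.png',i[:,:,::-1])
```

```text
pics
plant.py
0.0 [0.26318067 0.62106046 0.22562397] [ 1.79906861e+02 -7.62368963e-03 -2.29707157e+01] 0.0873982638679032 0.0188
top [[0.027, -0.997, 0.066, 0.438], [-1.0, -0.027, 0.01, 0.06], [-0.009, -0.066, -0.998, 0.897], [0.0, 0.0, 0.0, 1.0]] 424.92263784967804 273.70587420652356 204.2342322781548
side [[1.0, -0.002, 0.021, 0.488], [-0.019, -0.481, 0.877, -0.695], [0.008, -0.877, -0.481, 0.469], [0.0, 0.0, 0.0, 1.0]] 408.688868719764 276.36730773796603 211.10073806996337
```

View pics/t0.png

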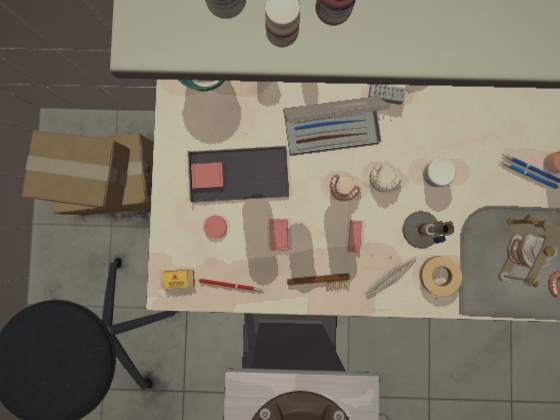

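View pics/s0.png

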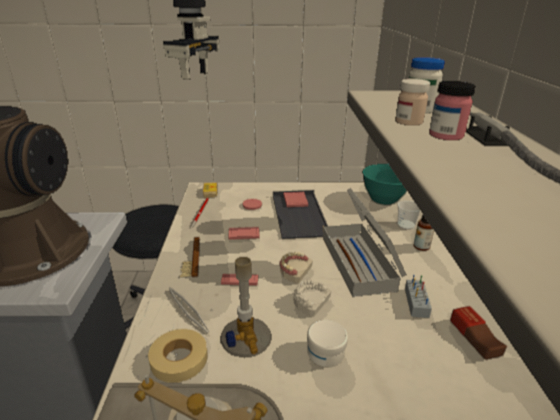

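The top view shows the tray at about (190–288, 148–200), with the fixed plate at (207,175). The round plate is at (215,227), the middle plate at (279,234) and the narrow plate at (355,237), and a shelf overhangs above row 80. The side view agrees. Next I'll measure positions.

Create h.py:
```python
import cv2,numpy as np
def ray(c,uv,z):
    uv=np.atleast_2d(uv).astype(float)
    d=np.c_[(uv[:,0]-c['cx'])/c['fx'],(uv[:,1]-c['cy'])/c['fy'],np.ones(len(uv))]
    T=c['cam_to_world'];d=d@T[:3,:3].T;o=T[:3,3]
    return (o+d*((z-o[2])/d[:,2])[:,None])[:,:2]
def rects(m,c,z,amin,amax):
    out=[]
    for k in cv2.findContours(m,cv2.RETR_EXTERNAL,cv2.CHAIN_APPROX_NONE)[0]:
        a=cv2.contourArea(k)
        if not amin<a<amax: continue
        w=(ray(c,k[:,0,:]+0.0,z)*1000).astype(np.float32)
        (x,y),(p,q),t=cv2.minAreaRect(w)
        if p<q: p,q,t=q,p,t+90
        out.append((k[:,0].mean(0).round().tolist(),round(x,1),round(y,1),round(p,1),round(q,1),round((t+90)%180-90,1)))
    return out
def pink(f,s=90):
    h=cv2.cvtColor(f,cv2.COLOR_RGB2HSV)
    m=((h[...,0]<8)|(h[...,0]>168))&(h[...,1]>s)&(h[...,2]>90)
    return m.astype(np.uint8)*255
def dark(f):
    return (f.max(2)<75).astype(np.uint8)*255
```

Run:
```python
from h import *
for n in("top","side"):
    c=dict(np.load(f'pics/{n}0.npz'));f=c['frame']
    print(n)
    for q in rects(pink(f),c,.009,150,3000):print(' pink',q)
    for q in rects(dark(f),c,.005,2000,9000):print(' dark',q)
c=dict(np.load('pics/top0.npz'));z=c['z_map']
print('shelf depth',z[60,[200,300,400]],'edge at z',[ray(c,[250,80],h) for h in(.3,.4)])
```

```text
top
 pink ([355.0, 236.0], 435.0, -101.4, 63.7, 23.2, -2.8)
 pink ([278.0, 234.0], 433.9, 57.7, 64.7, 36.6, 3.8)
 pink ([215.0, 226.0], 446.7, 191.3, 44.0, 43.9, -88.0)
 pink ([207.0, 175.0], 554.4, 211.2, 66.9, 51.9, -85.1)
 dark ([291.0, 343.0], 213.9, 20.9, 209.7, 111.0, -89.6)
 dark ([239.0, 174.0], 559.8, 145.9, 205.7, 105.2, -85.0)
 dark ([122.0, 187.0], 548.4, 426.0, 196.0, 180.4, 88.9)
 dark ([329.0, 80.0], 756.8, -51.4, 961.8, 36.7, -89.9)
 dark ([49.0, 22.0], 877.1, 556.2, 243.7, 107.7, -88.7)
side
 pink ([469.0, 316.0], 810.2, -207.3, 40.9, 31.9, -76.9)
 pink ([243.0, 233.0], 436.5, 48.5, 62.5, 43.7, 4.5)
 pink ([295.0, 199.0], 557.0, 208.9, 81.7, 54.1, -85.6)
 pink ([454.0, 118.0], 1263.8, 1000.7, 744.5, 159.4, 66.1)
 dark ([146.0, 230.0], 215.0, 75.3, 226.0, 113.6, -89.8)
 dark ([449.0, 244.0], 822.4, 504.6, 1760.2, 152.0, -89.9)
 dark ([520.0, 35.0], 7366.5, 13019.1, 24930.2, 3359.6, 57.6)
shelf depth [0.67057383 0.66962564 0.6673409 ] edge at z [array([[0.65524493, 0.10475529]]), array([[0.61880984, 0.09720411]])]
```

Add to h.py:
```python
from scipy.spatial.transform import Rotation as Ro
def go(x,y,z,yaw,tilt=0):
    "tool-axis delta from the measured pose to world x,y,z(mm TCP), yaw; tilt about tool y"
    from plant import r, viewer, close_job
    s=r.get_state();R=Ro.from_euler('xyz',s['eef_rot'],degrees=True)
    G=Ro.from_euler('xyz',[180,0,yaw],degrees=True)*Ro.from_rotvec([0,tilt,0],degrees=True)
    d=R.inv().apply(np.array([x,y,z])/1000-s['tcp_pos'])
    print('t',round(s['time_s'],2),'tcp',(s['tcp_pos']*1000).round(1),s['eef_rot'].round(1),'j',s['joints'].round(0),'w',round(s['gripper_width'],4),'delta',d.round(4),(R.inv()*G).as_rotvec(degrees=True).round(2))
```

Run:
```python
from h import *
go(434,58,120,3.8)
c=dict(np.load('pics/top0.npz'));z=c['z_map']
for u in (150,250,350):
  for v in (70,76,78,80,82):
    Z=z[v,u];p=c['cam_to_world']@[(u-c['cx'])/c['fx']*Z,(v-c['cy'])/c['fy']*Z,Z,1];print(u,v,p[:3].round(3))
```

```text
t 0.1 tcp [263.2 621.1 225.7] [179.9  -0.  -23. ] j [ 84.  21.   1.  -0. -70. -17.] w 0.0876 delta [0.377  0.4516 0.1065] [ 9.000e-02  1.000e-02 -2.677e+01]
150 70 [0.687 0.266 0.247]
150 76 [0.684 0.271 0.23 ]
150 78 [0.683 0.274 0.221]
150 80 [ 0.938  0.502 -0.498]
150 82 [ 0.938  0.507 -0.517]
250 70 [0.691 0.109 0.246]
250 76 [0.683 0.109 0.241]
250 78 [0.684 0.11  0.23 ]
250 80 [0.684 0.111 0.221]
250 82 [ 0.761  0.127 -0.002]
350 70 [ 0.695 -0.048  0.245]
350 76 [ 0.686 -0.048  0.244]
350 78 [ 0.683 -0.048  0.242]
350 80 [ 0.684 -0.05   0.233]
350 82 [ 0.684 -0.052  0.222]
```

The manual's scale: shifts go in shares of 0.75 m and turns go in shares of pi rad. Converting my numbers, 0.4516 m / 0.75 = 0.6021, 0.377 m / 0.75 = 0.5027, -26.8 degrees / 180 = -0.1489.

Call:
drive_effector([
  {"d": [0.5027, 0.6021, 0.1067], "r": [0, 0, -0.1489]},
  {"d": [0.5027, 0.6021, 0.1067], "r": [0, 0, -0.1489]},
  {"d": [0.5027, 0.6021, 0.1067], "r": [0, 0, -0.1489]},
  {"d": [0.5027, 0.6021, 0.1067], "r": [0, 0, -0.1489]},
  {"d": [0.5027, 0.6021, 0.1067], "r": [0, 0, -0.1489]},
  {"d": [0.5027, 0.6021, 0.1067], "r": [0, 0, -0.1489]},
  {"d": [0.5027, 0.6021, 0.1067], "r": [0, 0, -0.1489]},
  {"d": [0.5027, 0.6021, 0.1067], "r": [0, 0, -0.1489]},
  {"d": [0.5027, 0.6021, 0.1067], "r": [0, 0, -0.1489]},
  {"d": [0.5027, 0.6021, 0.1067], "r": [0, 0, -0.1489]},
  {"d": [0.5027, 0.6021, 0.1067], "r": [0, 0, -0.1489]},
  {"d": [0.5027, 0.6021, 0.1067], "r": [0, 0, -0.1489]},
], jaw=0.07)

```text
time_s: 1.1
tcp_pos: [0.4072, 0.1454, 0.1591]
eef_rot: [-180.0, -0.0, 3.9]
contact_force: [1.5, 0.5, -0.9]
gripper_width: 0.0698
gripper_force: 0.0
```

```bash
python3 -c "from h import *;go(434,58,100,3.8)"
```

```text
t 1.1 tcp [407.2 145.4 159.1] [-180.    -0.     3.9] j [ 46.   1. -34.  -0. -55.  48.] w 0.0698 delta [0.0209 0.0891 0.059 ] [-0.02 -0.02  0.07]
```

To row units: 0.089 m / 0.75 = 0.1187, 0.05 m / 0.75 = 0.0667.

Call:
drive_effector([
  {"d": [0.028, 0.1187, 0.0667]},
  {"d": [0.028, 0.1187, 0.0667]},
  {"d": [0.028, 0.1187, 0.0667]},
  {"d": [0.028, 0.1187, 0.0667]},
  {"d": [0.028, 0.1187, 0.0667]},
])

```text
time_s: 1.52
tcp_pos: [0.4338, 0.0586, 0.1085]
eef_rot: [179.9, 0.1, 3.7]
contact_force: [1.1, 0.5, 0.4]
gripper_width: 0.0702
gripper_force: 0.0
```

Run:
```python
from h import *
from plant import r, viewer, close_job
c=viewer.capture('wrist');np.savez('pics/w1.npz',**c);cv2.imwrite('pics/w1.png',c['frame'][:,:,::-1])
for q in rects(pink(c['frame']),c,.008,1000,200000):print(q)
go(434,58,4,3.8)
```

```text
([482.0, 213.0], 438.7, -102.4, 61.8, 23.7, -2.8)
([279.0, 202.0], 436.3, 56.1, 64.3, 36.4, 3.7)
([105.0, 176.0], 450.0, 188.5, 46.6, 45.2, -86.3)
([61.0, 29.0], 548.4, 210.4, 67.6, 36.6, -86.3)
t 1.57 tcp [434.3  59.7 109.1] [180.    0.    3.8] j [ 34.   5. -37.   0. -48.  60.] w 0.07 delta [-0.0003  0.0016  0.1051] [ 0.02  0.02 -0.04]
```

View pics/w1.png

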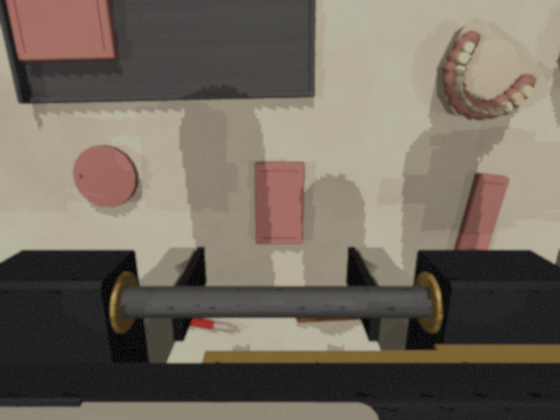

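The wrist view shows the middle plate at (279,202), centred between the fingers. The narrow plate is at (482,213) and the round one at (105,176), both clear of the fingers. I'll descend and grip.

To row units: 0.105 m / 0.75 = 0.14, 0.095 m / 0.75 = 0.1267.

Call:
drive_effector([
  {"d": [0.0013, 0.0033, 0.0533]},
  {"d": [0.0013, 0.0033, 0.1]},
  {"d": [0.0013, 0.0033, 0.1267]},
  {"d": [0.0013, 0.0033, 0.14]},
  {"d": [0.0013, 0.0033, 0.14]},
  {"d": [0.0013, 0.0033, 0.14]},
])

```text
time_s: 2.07
tcp_pos: [0.4356, 0.0586, 0.0044]
eef_rot: [180.0, 0.0, 3.9]
contact_force: [0.1, 0.1, 0.2]
gripper_width: 0.0698
gripper_force: 0.0
```

Call:
drive_effector([
  {},
  {},
  {},
  {},
  {},
  {},
  {},
  {},
], jaw=0.02, clamp_n=25)

```text
time_s: 2.73
tcp_pos: [0.4356, 0.0577, 0.0045]
eef_rot: [-180.0, -0.0, 3.8]
contact_force: [-1.5, -0.3, 5.6]
gripper_width: 0.0374
gripper_force: 25.0
```

```bash
python3 -c "from h import *;go(435,58,100,3.8)"
```

```text
t 2.73 tcp [435.6  57.7   4.5] [-180.    -0.     3.8] j [ 33.  15. -44.   0. -31.  60.] w 0.0374 delta [-0.0006 -0.0004 -0.0955] [-0.01 -0.03  0.04]
```

Call:
drive_effector([
  {"d": [0, 0, -0.04]},
  {"d": [0, 0, -0.0933]},
  {"d": [0, 0, -0.12]},
  {"d": [0, 0, -0.12]},
])

```text
time_s: 3.07
tcp_pos: [0.438, 0.0588, 0.0985]
eef_rot: [-179.8, -0.4, 3.9]
contact_force: [-0.3, 0.6, -0.5]
gripper_width: 0.0375
gripper_force: 25.0
```

```bash
python3 -c "from h import *;go(558,168,70,-85.2)"
```

```text
t 3.07 tcp [438.   58.8  98.5] [-179.8   -0.4    3.9] j [ 33.   6. -38.   0. -46.  60.] w 0.0375 delta [ 0.1269 -0.1007  0.0297] [-0.45 -0.19 89.08]
```

To row units: 0.127 m / 0.75 = 0.1693, 0.115 m / 0.75 = 0.1533, 84 degrees / 180 = 0.4667.

Call:
drive_effector([
  {"d": [0.0133, -0.0133, 0], "r": [0, 0, 0.0389]},
  {"d": [0.0267, -0.0267, 0], "r": [0, 0, 0.0778]},
  {"d": [0.04, -0.04, 0], "r": [0, 0, 0.1167]},
  {"d": [0.0533, -0.0533, 0], "r": [0, 0, 0.1556]},
  {"d": [0.0667, -0.0667, 0], "r": [0, 0, 0.1944]},
  {"d": [0.08, -0.08, 0], "r": [0, 0, 0.2333]},
  {"d": [0.1067, -0.0933, 0], "r": [0, 0, 0.2722]},
  {"d": [0.12, -0.1067, 0], "r": [0, 0, 0.3111]},
  {"d": [0.1333, -0.12, 0], "r": [0, 0, 0.35]},
  {"d": [0.1533, -0.1267, 0], "r": [0, 0, 0.3889]},
  {"d": [0.1693, -0.1333, 0.0133], "r": [0, 0, 0.4278]},
  {"d": [0.1693, -0.1333, 0.0267], "r": [0, 0, 0.4667]},
])

```text
time_s: 4.07
tcp_pos: [0.5577, 0.1671, 0.0738]
eef_rot: [-179.9, 0.0, -80.5]
contact_force: [0.1, 1.0, -0.6]
gripper_width: 0.0375
gripper_force: 25.0
```

Call:
drive_effector([
  {"r": [0, 0, 0.0278]},
  {"r": [0, 0, 0.0278]},
  {"r": [0, 0, 0.0278]},
])

```text
time_s: 4.32
tcp_pos: [0.5552, 0.1656, 0.0737]
eef_rot: [180.0, -0.0, -85.0]
contact_force: [-0.7, -0.6, -0.2]
gripper_width: 0.0374
gripper_force: 25.0
```

```bash
python3 -c "from h import *;go(558,168,40,-85.2,-10)"
```

```text
t 4.32 tcp [555.2 165.6  73.7] [180.  -0. -85.] j [ 36.  20. -23.   0. -48. -31.] w 0.0374 delta [-0.0022 -0.003   0.0337] [  0.06 -10.03   0.19]
```

To row units: 0.034 m / 0.75 = 0.0453, 0.03 m / 0.75 = 0.04, -10 degrees / 180 = -0.0556.

Call:
drive_effector([
  {"d": [-0.0027, -0.004, 0.0133], "r": [0, -0.0278, 0]},
  {"d": [-0.0027, -0.004, 0.04], "r": [0, -0.0556, 0]},
  {"d": [-0.0027, -0.004, 0.0453], "r": [0, -0.0556, 0]},
  {"d": [-0.0027, -0.004, 0.0453], "r": [0, -0.0556, 0]},
  {"d": [-0.0027, -0.004, 0.0453], "r": [0, -0.0556, 0]},
])

```text
time_s: 4.73
tcp_pos: [0.5586, 0.1676, 0.0405]
eef_rot: [-180.0, 9.9, -85.1]
contact_force: [0.8, -0.0, 0.6]
gripper_width: 0.0376
gripper_force: 25.0
```

Run:
```python
from h import *
from plant import r, viewer, close_job
for n in('wrist','side'):
    c=viewer.capture(n);np.savez(f'pics/{n}2.npz',**c);f=c['frame'][:,:,::-1]
    if n=='side': f=cv2.resize(f[130:260,200:375],None,fx=4,fy=4,interpolation=3)
    cv2.imwrite(f'pics/{n}2.png',f)
go(558,168,15,-85.2,-10)
```

```text
t 4.83 tcp [558.6 168.5  41. ] [-179.9    9.9  -85. ] j [ 29.  22. -20. -13. -44. -15.] w 0.0373 delta [0.0049 0.0007 0.0255] [-0.04 -0.06  0.15]
```

View pics/side2.png

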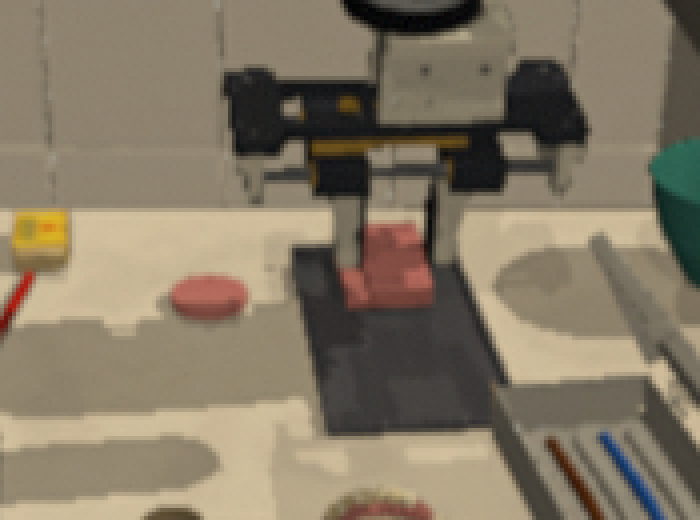

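View pics/wrist2.png

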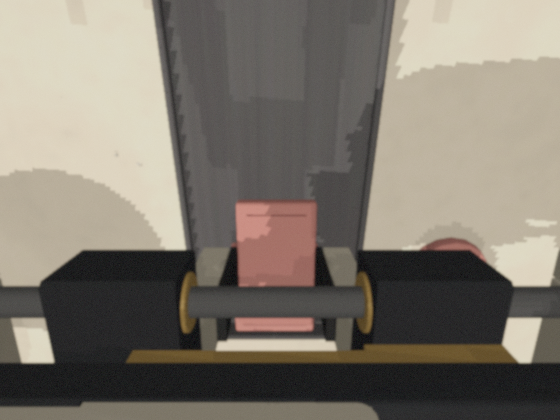

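The side view shows the held plate straight above the tray, just past the fixed plate. In the wrist view it is centred: plate at column 276, tray sides at 190 and 368. I'll lower and release.

To row units: 0.026 m / 0.75 = 0.0347, 0.0255 m / 0.75 = 0.034.

Call:
drive_effector([
  {"d": [0.0027, 0.0013, 0.016]},
  {"d": [0.004, 0.0013, 0.0267]},
  {"d": [0.0053, 0.0013, 0.0327]},
  {"d": [0.0053, 0.0013, 0.034]},
  {"d": [0.0053, 0.0013, 0.0347]},
  {"d": [0.0053, 0.0013, 0.0347]},
])

```text
time_s: 5.33
tcp_pos: [0.5565, 0.1686, 0.0139]
eef_rot: [179.9, 10.0, -85.1]
contact_force: [-3.0, -0.9, 5.8]
gripper_width: 0.037
gripper_force: 25.0
```

```bash
python3 -c "from h import *;go(558,168,14,-85.2,-10)"
```

```text
t 5.33 tcp [556.5 168.6  13.9] [179.9  10.  -85.1] j [ 29.  24. -21. -14. -42. -14.] w 0.037 delta [ 0.0007 -0.0015 -0.0002] [ 0.09 -0.03  0.09]
```

Call:
drive_effector([
  {},
  {},
  {},
  {},
  {},
], jaw=0.052)

```text
time_s: 5.75
tcp_pos: [0.5572, 0.1686, 0.0137]
eef_rot: [180.0, 10.0, -85.2]
contact_force: [-0.1, 0.0, 0.0]
gripper_width: 0.0521
gripper_force: 0.0
```

Call:
drive_effector([
  {"d": [0, 0, -0.0267]},
  {"d": [0, 0, -0.0667]},
  {"d": [0, 0, -0.1067]},
  {"d": [0, 0, -0.1333], "r": [0, 0.0278, 0]},
  {"d": [0, 0, -0.1333], "r": [0, 0.0556, 0]},
  {"d": [0, 0, -0.1333], "r": [0, 0.0556, 0]},
])

```text
time_s: 6.25
tcp_pos: [0.5597, 0.1527, 0.1142]
eef_rot: [-179.8, -0.2, -85.0]
contact_force: [-0.8, -0.5, -1.1]
gripper_width: 0.0521
gripper_force: 0.0
```

Run:
```python
from h import *
from plant import r, viewer, close_job
c=viewer.capture('wrist');np.savez(f'pics/w3.npz',**c);cv2.imwrite(f'pics/w3.png',c['frame'][:,:,::-1])
go(436,-102,100,-2.8)
```

```text
t 6.3 tcp [558.4 152.5 112.8] [-1.799e+02 -1.000e-01 -8.500e+01] j [ 35.  17. -20.   0. -52. -30.] w 0.0521 delta [0.2429 0.1441 0.0129] [-1.000e-02 -8.000e-02 -8.221e+01]
```

View pics/w3.png

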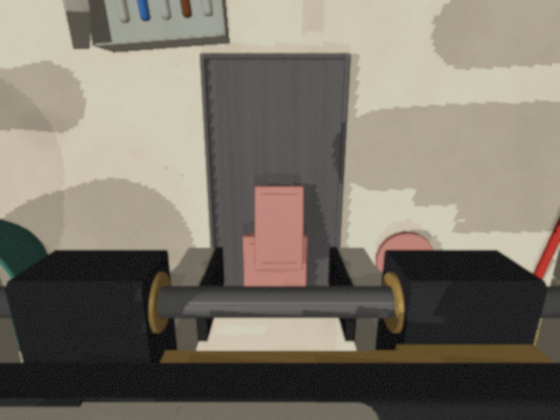

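The wrist view shows the middle plate straight and centred, spanning rows 186–270. The fixed plate's free edge is at row 238, so the overlap is about a third. Now the narrow plate.

To row units: 0.243 m / 0.75 = 0.324, 0.22 m / 0.75 = 0.2933, -82.2 degrees / 180 = -0.4567.

Call:
drive_effector([
  {"d": [0.0267, 0.016, 0], "r": [0, 0, -0.0389]},
  {"d": [0.0533, 0.032, 0], "r": [0, 0, -0.0778]},
  {"d": [0.08, 0.048, 0], "r": [0, 0, -0.1167]},
  {"d": [0.1067, 0.064, 0], "r": [0, 0, -0.1556]},
  {"d": [0.1333, 0.08, 0], "r": [0, 0, -0.1944]},
  {"d": [0.16, 0.096, 0], "r": [0, 0, -0.2333]},
  {"d": [0.1867, 0.112, 0], "r": [0, 0, -0.2722]},
  {"d": [0.2133, 0.128, 0], "r": [0, 0, -0.3111]},
  {"d": [0.24, 0.144, 0], "r": [0, 0, -0.35]},
  {"d": [0.2667, 0.16, 0], "r": [0, 0, -0.3889]},
  {"d": [0.2933, 0.176, 0.0133], "r": [0, 0, -0.4278]},
  {"d": [0.324, 0.192, 0.0173], "r": [0, 0, -0.4567]},
])

```text
time_s: 7.3
tcp_pos: [0.4343, -0.1038, 0.0984]
eef_rot: [-179.9, 0.0, -2.6]
contact_force: [-0.8, -0.3, -0.2]
gripper_width: 0.0523
gripper_force: 0.0
```

Call:
drive_effector([
  {},
  {},
])

```text
time_s: 7.47
tcp_pos: [0.4347, -0.104, 0.0989]
eef_rot: [-180.0, 0.1, -3.2]
contact_force: [0.3, 0.1, 0.2]
gripper_width: 0.0523
gripper_force: 0.0
```

Run:
```python
from h import *
from plant import r, viewer, close_job
for n in('wrist','top'):
    c=viewer.capture(n);np.savez(f'pics/{n}4.npz',**c)
    for q in rects(pink(c['frame']),c,.008,150,200000):print(n,q)
go(436,-102,4,-2.8)
```

```text
wrist ([275.0, 206.0], 437.5, -103.7, 64.0, 22.4, -2.6)
wrist ([264.0, 69.0], 534.5, -101.1, 13.4, 13.1, -19.6)
wrist ([207.0, 67.0], 538.6, -63.8, 52.9, 26.4, 36.5)
top ([215.0, 225.0], 450.9, 191.6, 44.0, 35.6, -88.0)
top ([216.0, 175.0], 556.3, 191.1, 107.6, 52.0, -84.9)
t 7.57 tcp [ 435.9 -103.    99.4] [-180.    -0.    -3.1] j [ 12.   7. -37.  -0. -46.  75.] w 0.0524 delta [-0.     -0.0009  0.0954] [-0.03 -0.02 -0.29]
```

To row units: 0.0955 m / 0.75 = 0.1273, 0.09 m / 0.75 = 0.12.

Call:
drive_effector([
  {"d": [0.0013, 0, 0.0533]},
  {"d": [0.0013, 0, 0.0933]},
  {"d": [0.0013, 0, 0.12]},
  {"d": [0.0013, 0, 0.1273]},
  {"d": [0.0013, 0, 0.1273]},
  {"d": [0.0013, 0, 0.1273]},
])

```text
time_s: 8.07
tcp_pos: [0.4374, -0.1026, 0.0044]
eef_rot: [180.0, -0.0, -2.9]
contact_force: [0.4, 0.2, 0.3]
gripper_width: 0.0522
gripper_force: 0.0
```

Call:
drive_effector([
  {},
  {},
  {},
  {},
  {},
  {},
  {},
], jaw=0.01, clamp_n=25)

```text
time_s: 8.65
tcp_pos: [0.437, -0.103, 0.0044]
eef_rot: [-180.0, -0.0, -3.0]
contact_force: [-0.6, 0.1, 7.0]
gripper_width: 0.023
gripper_force: 25.0
```

Call:
drive_effector([
  {"d": [0, 0, -0.04]},
  {"d": [0, 0, -0.0933]},
  {"d": [0, 0, -0.12]},
  {"d": [0, 0, -0.1333]},
  {"d": [0, 0, -0.1333]},
])

```text
time_s: 9.07
tcp_pos: [0.4383, -0.1029, 0.1065]
eef_rot: [-179.9, -0.3, -2.9]
contact_force: [0.4, -0.7, -0.5]
gripper_width: 0.0232
gripper_force: 25.0
```

```bash
python3 -c "from h import *;go(561.6,123,75,-85.2)"
```

```text
t 9.07 tcp [ 438.3 -102.9  106.5] [-179.9   -0.3   -2.9] j [ 12.   6. -36.   0. -47.  75.] w 0.0232 delta [ 0.1113 -0.2319  0.0323] [-0.26 -0.2  82.25]
```

To row units: -0.232 m / 0.75 = -0.3093, -0.22 m / 0.75 = -0.2933, 82.2 degrees / 180 = 0.4567.

Call:
drive_effector([
  {"d": [0.0133, -0.0267, 0], "r": [0, 0, 0.0389]},
  {"d": [0.0267, -0.0533, 0], "r": [0, 0, 0.0778]},
  {"d": [0.04, -0.08, 0], "r": [0, 0, 0.1167]},
  {"d": [0.0533, -0.1067, 0], "r": [0, 0, 0.1556]},
  {"d": [0.0667, -0.1333, 0], "r": [0, 0, 0.1944]},
  {"d": [0.08, -0.16, 0], "r": [0, 0, 0.2333]},
  {"d": [0.0933, -0.1867, 0], "r": [0, 0, 0.2722]},
  {"d": [0.1067, -0.2133, 0], "r": [0, 0, 0.3111]},
  {"d": [0.12, -0.24, 0], "r": [0, 0, 0.35]},
  {"d": [0.1333, -0.2667, 0], "r": [0, 0, 0.3889]},
  {"d": [0.1467, -0.2933, 0.0133], "r": [0, 0, 0.4278]},
  {"d": [0.148, -0.3093, 0.0267], "r": [0, 0, 0.4567]},
])

```text
time_s: 10.07
tcp_pos: [0.561, 0.1247, 0.0828]
eef_rot: [-180.0, 0.0, -85.5]
contact_force: [0.4, -0.0, 0.3]
gripper_width: 0.0229
gripper_force: 25.0
```

Call:
drive_effector([
  {},
  {"r": [0, -0.0333, 0]},
  {"r": [0, -0.0556, 0]},
  {"r": [0, -0.0556, 0]},
])

```text
time_s: 10.4
tcp_pos: [0.5592, 0.1216, 0.0832]
eef_rot: [180.0, 10.2, -85.2]
contact_force: [0.3, -0.8, 0.3]
gripper_width: 0.0233
gripper_force: 25.0
```

Run:
```python
from h import *
from plant import r, viewer, close_job
c=viewer.capture('wrist');cv2.imwrite(f'pics/w5.png',c['frame'][:,:,::-1])
go(561.6,124,45,-85.2,-10.5)
```

```text
t 10.45 tcp [559.6 121.2  83.4] [180.   10.  -85.3] j [ 25.  19. -19. -12. -50. -12.] w 0.0235 delta [ 0.004  -0.0023  0.0383] [ 0.02 -0.5  -0.07]
```

View pics/w5.png

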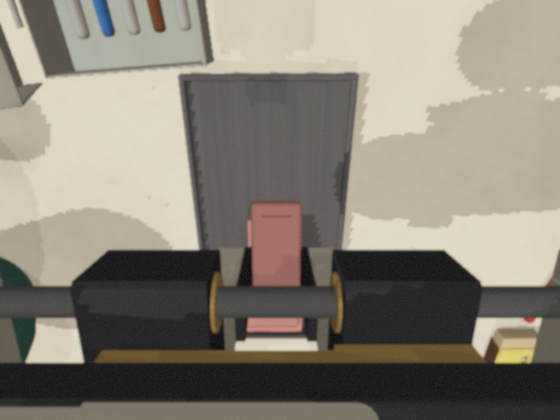

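The narrow plate is held straight over the tray middle at column 276, with the middle plate's edge showing at (249,232). I'll descend.

To row units: 0.05 m / 0.75 = 0.0667, 0.045 m / 0.75 = 0.06, -0.5 degrees / 180 = -0.0028.

Call:
drive_effector([
  {"d": [0.0027, -0.0027, 0.0133], "r": [0, -0.0028, 0]},
  {"d": [0.0053, -0.0027, 0.04], "r": [0, -0.0028, 0]},
  {"d": [0.008, -0.0027, 0.06], "r": [0, -0.0028, 0]},
  {"d": [0.0093, -0.0027, 0.0667], "r": [0, -0.0028, 0]},
  {"d": [0.0093, -0.0027, 0.0667], "r": [0, -0.0028, 0]},
  {"d": [0.0093, -0.0027, 0.0667], "r": [0, -0.0028, 0]},
])

```text
time_s: 10.95
tcp_pos: [0.5611, 0.1249, 0.0331]
eef_rot: [179.9, 10.4, -85.1]
contact_force: [-0.3, -0.1, -0.3]
gripper_width: 0.0235
gripper_force: 25.0
```

```bash
python3 -c "from h import *;go(561.6,124.5,14,-85.2,-10.5)"
```

```text
t 10.95 tcp [561.1 124.9  33.1] [179.9  10.4 -85.1] j [ 25.  23. -20. -14. -44. -10.] w 0.0235 delta [ 0.0039 -0.0005  0.0187] [ 0.07 -0.06  0.09]
```

To row units: 0.0185 m / 0.75 = 0.0247, 0.018 m / 0.75 = 0.024.

Call:
drive_effector([
  {"d": [0.0027, 0, 0.0133]},
  {"d": [0.004, 0, 0.02]},
  {"d": [0.0053, 0, 0.024]},
  {"d": [0.0053, 0, 0.0247]},
  {"d": [0.0053, 0, 0.0247]},
])

```text
time_s: 11.37
tcp_pos: [0.5613, 0.1243, 0.0143]
eef_rot: [180.0, 10.5, -85.2]
contact_force: [-0.5, -0.6, -0.1]
gripper_width: 0.0233
gripper_force: 25.0
```

Call:
drive_effector([
  {},
  {},
  {},
  {},
  {},
], jaw=0.045)

```text
time_s: 11.78
tcp_pos: [0.5615, 0.1244, 0.0147]
eef_rot: [-180.0, 10.5, -85.2]
contact_force: [-0.2, -0.3, 0.1]
gripper_width: 0.0443
gripper_force: 0.0
```

Call:
drive_effector([
  {"d": [0, 0, -0.0267]},
  {"d": [0, 0, -0.0667]},
  {"d": [0, 0, -0.1067]},
  {"d": [0, 0, -0.1333], "r": [0, 0.0278, 0]},
  {"d": [0, 0, -0.1333], "r": [0, 0.0556, 0]},
  {"d": [0, 0, -0.1333], "r": [0, 0.0556, 0]},
])

```text
time_s: 12.28
tcp_pos: [0.564, 0.1074, 0.1148]
eef_rot: [-179.8, 0.3, -85.1]
contact_force: [-2.1, -0.1, -0.7]
gripper_width: 0.045
gripper_force: 0.0
```

Call:
drive_effector([
  {"d": [0.0533, 0.0533, 0]},
  {"d": [0.1067, 0.1067, 0]},
  {"d": [0.16, 0.16, 0]},
  {"d": [0.2133, 0.2133, 0]},
  {"d": [0.24, 0.24, 0]},
  {"d": [0.2667, 0.2667, 0]},
  {"d": [0.2667, 0.2667, 0]},
  {"d": [0.2667, 0.2667, 0]},
  {"d": [0.2667, 0.2667, 0]},
])

```text
time_s: 13.03
tcp_pos: [0.3793, -0.111, 0.1113]
eef_rot: [-180.0, 0.5, -85.3]
contact_force: [0.6, 0.3, 1.2]
gripper_width: 0.0452
gripper_force: 0.0
```

Run:
```python
from h import *
from plant import r, viewer, close_job
for n in('top','side'):
    c=viewer.capture(n);f=c['frame']
    for q in rects(pink(f),c,.011,150,20000):print(n,q)
    f=f[130:260,170:350] if n=='top' else f[130:260,200:375]
    cv2.imwrite(f'pics/{n}6.png',cv2.resize(f[:,:,::-1],None,fx=4,fy=4,interpolation=3))
```

```text
top ([215.0, 226.0], 446.7, 191.0, 43.9, 43.8, -88.0)
top ([224.0, 174.0], 557.8, 169.0, 150.8, 51.8, -84.9)
side ([470.0, 316.0], 807.8, -209.6, 40.6, 33.2, -75.8)
side ([297.0, 206.0], 558.7, 162.3, 162.2, 54.1, -86.1)
side ([454.0, 118.0], 1260.4, 993.3, 741.3, 158.7, 66.1)
```

View pics/top6.png

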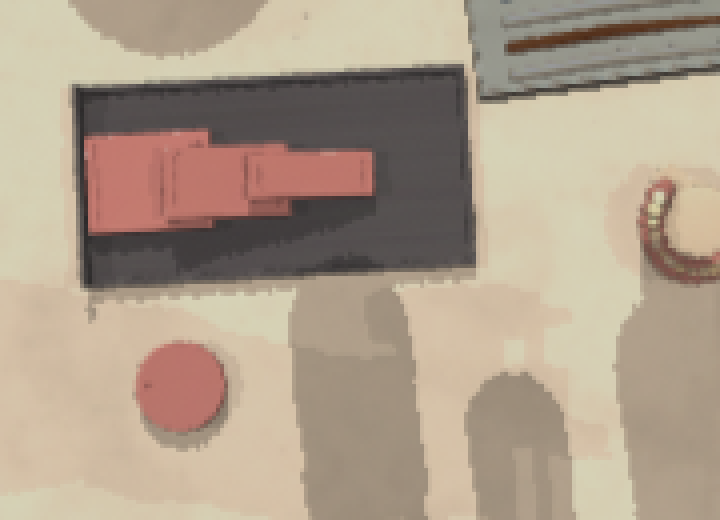

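View pics/side6.png

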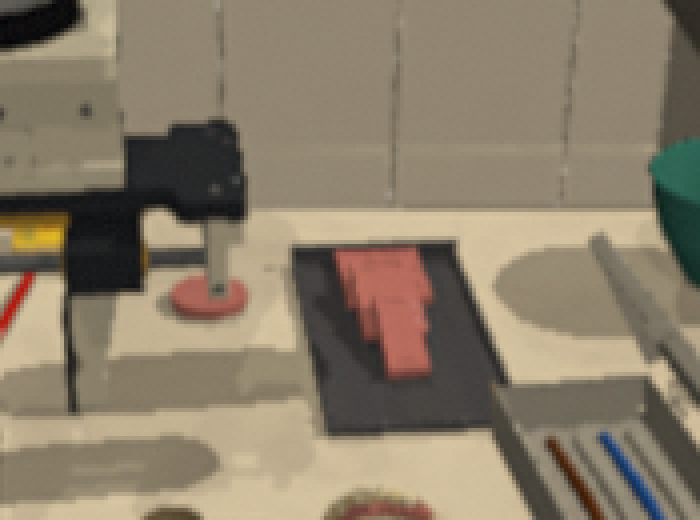

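The three plates form a straight shingled row. In the top crop the middle plate spans columns 165–288 and the narrow 246–374, which puts their centres at y ≈ +24 mm and −21 mm. The round plate hasn't moved. I'll hand it in.

Call:
drive_effector([
  {},
  {},
  {},
], quiet=true)

```text
ok
```

```bash
python3 -c "
from plant import r, viewer, close_job
print(close_job())"
```

```text
the job is handed in; nothing more can be done
None
```

The row is laid and handed in at about 13 s: the middle plate covers about a third of the fixed one, the narrow plate about a third of the middle one, and the round plate has not moved; no verdict came back.

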